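# Bring the wheel's valve stem to the top

### The job

Before the tyre can be pumped up, the small spoked wheel on the bench stand has to be turned so that its valve stem is straight up: at the very top of the wheel, on the uphill side, in line with the fixed pointer. Turn it by pushing its spokes round with the fingertips - one after another, as far as it takes - grasping nothing, and leave the wheel at rest there. Leave the screwdriver, the spool and the jar where they are.

Things in the scene. Friction and masses are not known exactly. Their poses are not given: they have to be found in the camera images.
- stand: Fixed metal stand holding the wheel sloped like a drawing board, face up and towards the robot. Origin on the table below the hub; z up, x horizontal from the wheel's low edge to its high edge (away from the robot), y left. The wheel's plane slopes 35 degrees from horizontal, rising along x; hub centre 145 mm above the origin. Base 250 x 360 x 12 mm.
- wheel (a joint): Turn of the wheel (rad): 0, or any whole turn, is stem at the very top; grows counter-clockwise as seen from the robot facing the wheel (stem moves from the top towards the stand's +y). Turns both ways; friction of about 0.22 Nm (3.5 N at mid-spoke) holds it wherever it is left.
- hub (a point): Hub centre, in the wheel's mid-plane; x points to the stem, z out of the face. Five straight aluminium spokes (wheel_c0 to wheel_c4), 14 mm wide, 72 degrees apart, run from the hub (radius 24 mm, 36 mm deep) to the rim (inner radius 103 mm), from 2 mm behind to 12 mm in front of the mid-plane, at 36, 108, 180, 252 and 324 degrees from x about z: the stem is midway between two.
- stem (a point): Middle of the valve stem: a single round-ended black rubber stub, 11 mm thick and 25 mm long, sticking inward from the rim towards the hub; the point is in the mid-plane 90 mm from the hub centre. The black tyre outside the rim is 280 mm across and 32 mm thick (16 mm out from the mid-plane).
- pointer (a point): Tip of the stand's fixed steel cone pointer at the top of the wheel, just outside the tyre, 146 mm up the slope from the hub centre. Behind the wheel, 44 mm or more behind its mid-plane, a 26 mm wide spine runs from the hub to the pointer and a beam runs along y.
- screwdriver: Loose screwdriver, 170 mm long, lying on the bench beside the stand. Bystander.
- spool: Loose metal spool, 56 mm wide, 40 mm high, standing on the bench beside the stand. Bystander.
- jar: Loose white jar with a black lid, 54 mm wide, 65 mm high, standing on the bench beside the stand. Bystander.
- bridge (a point): Middle of the stand's fixed cross bar, 29 mm in front of the hub centre. The bar runs along the stand's y in front of the wheel, 20 mm wide, 24 to 34 mm out from the wheel's mid-plane, held by posts 160 mm either side; a 22 mm axle nut stands on it to 43 mm. Fingers between the spokes cannot pass under it from upper to lower half.

How it is judged:
On the way:
1. the fingers push on a spoke ((contact force between the fingers and wheel_c0 above 0.5 N or contact force between the fingers and wheel_c1 above 0.5 N or contact force between the fingers and wheel_c2 above 0.5 N or contact force between the fingers and wheel_c3 above 0.5 N or contact force between the fingers and wheel_c4 above 0.5 N)).
At the end, for the whole second after the job is handed in: The valve stem is at the top of the wheel, its middle within 10 mm (about 6 degrees) sideways of the line from the hub to the pointer, and the wheel is at rest (y of stem in the frame of stand between -0.01 and 0.01 m and x of stem in the frame of stand above 0 m and velocity of joint wheel between -0.05 and 0.05 rad/s); the robot touches nothing.
It fails at once if the screwdriver is lifted or moved more than 30 mm (distance of screwdriver from where it was at the start of the episode above 0.03 m).
It fails at once if the spool is lifted or moved more than 30 mm (distance of spool from where it was at the start of the episode above 0.03 m).
It fails at once if the jar is lifted or moved more than 30 mm (distance of jar from where it was at the start of the episode above 0.03 m).
It also fails if it takes over 54 s, if anything falls off the work surface, if the arm or the gripper's body presses on something with over 40 N, if the wrist force passes 120 N, or if a joint passes its speed limit or range.

### The arm

A 6-joint arm with a two-finger parallel gripper is mounted at the origin on the work surface. World frame = base frame: x ahead of the robot, y to its left, z up, the work surface at z = 0. Lengths are in m, angles in rad, forces in N, time in s.
With the tool pointing down it reaches from about 0.35 to 0.925 m from the base axis. Payload 6.4 kg.
Tool frame: the origin (TCP) lies midway between the tips of the shut fingers; the grasp point (between the pads) lies 19 mm behind it (grip_depth is the distance from the TCP to the grasp point, in m); z points along the fingers, y is the direction in which the jaws open and shut (so a half turn about z gives the same grasp; the last joint's range is limited). The gripper opens to 85 mm and grips with 20 to 120 N. Pads are 22 mm wide; open, the fingers measure 114 mm over their backs; the gripper's body (76 mm by 85 mm) begins 54 mm behind the grasp point. The pads swing forward as they close: fully open they stand 13 mm farther back than shut.
Start: joints at [-1.307, 0.245, 1.558, -0, 1.339, -0.174], TCP at [0.276, -0.589, 0.231] pointing down, gripper open.
Joint ranges: [-3.13, 3.13], [-1.02, 2.26], [0.13, 2.54], [-0.95, 4.09], [0.21, 2.88], [-2.74, 2.74]. Speed limits (rad/s): [2.57, 2.57, 3.14, 3.14, 3.14, 3.14].

### API

Orientations are given as [roll, pitch, yaw] about the fixed x, y, z axes, in that order (R = Rz(yaw) Ry(pitch) Rx(roll)).
In Python, from bench import * gives the robot as it stands. Calls block until the motion is done:
- move_ptp(position, orientation): joint-space move of the TCP to a pose.
- move_linear(position, ori=None, rate=0.15, force_limit=None): straight line of the TCP; ori=None keeps the orientation; rate is the mean speed in m/s. With force_limit (N) it stops when the force on the tool has changed by that much, and returns True; else False.
- set_joints(angles): joint-space move.
- set_gripper(opening, effort=None): opening from 0.0 (shut) to 1.0 (fully open); effort is the grip in N (None keeps the last); returns when the fingers have stopped.
- dwell(seconds).
- ik(position, orientation): joint angles nearest the present ones, or None.
- read_camera(name): name is "scene" or "top" or "wrist"; returns a dict with "img" (384x512x3 uint8, red, green, blue), "range_z" (384x512 float32, m along the optical axis (not along the pixel's ray), 0 where there is no reading), "fx", "fy", "cx", "cy" (pixels), "position" and "rotation" of the camera in the world. Camera axes: x right, y down, z forward; pixel columns grow to the right and rows downward; lengths in m; the calibration is good to about 2 mm. A picture is of the moment at which its call begins.
A pose or a line that the arm cannot do raises Unreachable and nothing moves.
- job_done(): hands the job in, once; it reports no verdict.
Readings, each from a call of its own:
- read_t(): time.
- read_q(): joint angles.
- read_joint_vel(): joint speeds.
- read_effort(): joint torques, N m.
- read_tcp_pos(): TCP position.
- read_eef_rot(): TCP orientation.
- read_wrist_force(): force on the tool from outside, world axes, zero at the start.
- read_ft_torque(): the same for the moment, N m.
- read_width(): opening from 0.0 (shut) to 1.0 (fully open).
Only numpy, scipy, OpenCV 4.12 (cv2) and the standard library are available. Lean on these libraries where they do the work, as an engineer would, in place of code of your own. Each camera call takes 0.05 s, during which the arm holds its last target. There are 200 camera calls.

## Working session

There is one attempt and no reset: what is moved stays moved. The work goes in short steps, each a Python script; the robot and the scene stay as the last script left them, time stands still between calls to the robot, and variables do not carry over. Pictures are saved under pics/ and viewed, on a budget of 10 in all, crops included, one or two more only if the job needs it, and the job is handed in when it is done.

```bash
ls; mkdir -p pics; python3 - <<'E'
from bench import *
import cv2,numpy as np
for n in ["scene","top"]:
    c=read_camera(n); cv2.imwrite(f"pics/{n}0.png",c["img"][:,:,::-1]); np.savez(f"{n}0.npz",**c)
    print(n,c["fx"],c["cx"],c["cy"],c["position"],np.round(c["rotation"],3).tolist())
print(read_t())
E
```

```text
pics
scene 421.9930432142199 253.507062713739 193.43403048909954 [ 1.17736188 -0.37650189  0.93343118] [-2.388, 0.009, 1.005]
top 434.6167927275802 253.0487557345664 188.93877620348573 [0.45485252 0.01650496 1.14273244] [-2.988, -0.012, -1.551]
0.1
```

View pics/top0.png

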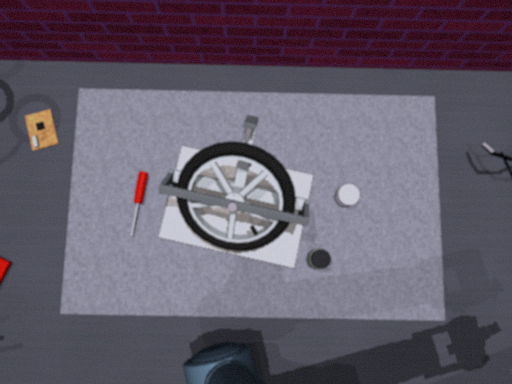

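View pics/scene0.png

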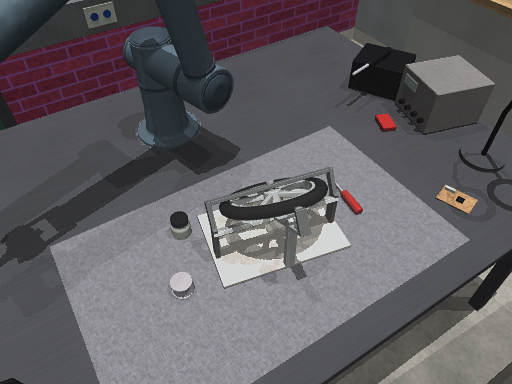

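```bash
cat > h.py <<'E'
import numpy as np,cv2
from scipy.spatial.transform import Rotation as R
def load(n): return dict(np.load(n))
def w(c,u,v):
    z=float(c["range_z"][int(round(v)),int(round(u))]); p=np.array([(u-c["cx"])/c["fx"]*z,(v-c["cy"])/c["fy"]*z,z])
    return R.from_euler('xyz',c["rotation"]).apply(p)+c["position"]
def proj(c,P):
    p=R.from_euler('xyz',c["rotation"]).inv().apply(np.atleast_2d(P)-c["position"])
    return np.c_[p[:,0]/p[:,2]*c["fx"]+c["cx"],p[:,1]/p[:,2]*c["fy"]+c["cy"]]
E
python3 - <<'E'
from h import *
c=load("top0.npz")
for p in [(232,206),(222,200),(175,190),(298,215),(168,189),(304,217),(60,150),(290,250),(170,232),(190,155),(308,190)]: print(p,w(c,*p).round(4))
im=c["img"][110:275,150:330,::-1]; cv2.imwrite("pics/crop.png",cv2.resize(im,None,fx=4.3,fy=3.6,interpolation=cv2.INTER_CUBIC) if 0 else cv2.resize(im,(630,578),interpolation=cv2.INTER_CUBIC))
E
```

```text
(232, 206) [0.5651 0.0544 0.1768]
(222, 200) [0.5783 0.0772 0.1759]
(175, 190) [0.5989 0.1835 0.1747]
(298, 215) [ 0.5481 -0.0934  0.1757]
(168, 189) [0.6012 0.1998 0.1724]
(304, 217) [ 0.544  -0.1069  0.1752]
(60, 150) [0.7267 0.5263 0.0009]
(290, 250) [ 0.473  -0.092   0.0086]
(170, 232) [0.5131 0.2196 0.0105]
(190, 155) [0.7173 0.1757 0.0153]
(308, 190) [ 0.6305 -0.1382  0.0121]
```

View pics/crop.png

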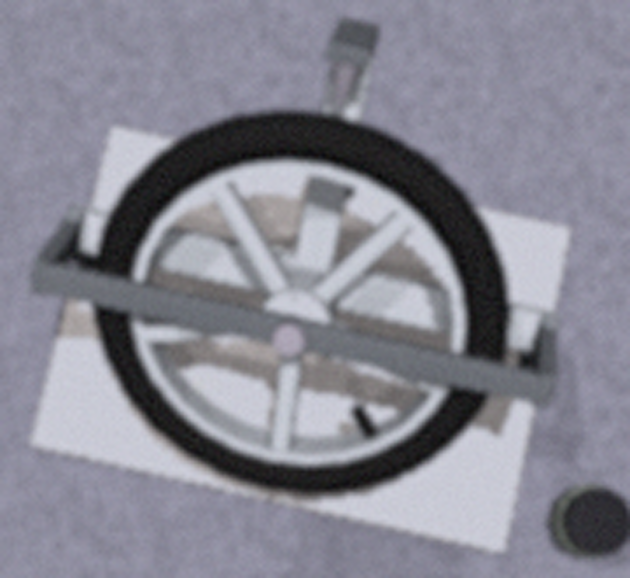

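```bash
cat >> h.py <<'E'
S35,C35=np.sin(np.radians(35)),np.cos(np.radians(35))
N=np.array([-S35,0,C35]);U=np.array([C35,0,S35]);Y=np.array([0,1.,0])
def stand2w(s,P): return R.from_euler('z',s[2]).apply(np.atleast_2d(P))+[s[0],s[1],0]
def wp(r,a,h): # wheel point, angle a(rad) ccw from top, height along normal, stand frame
    a=np.asarray(a); return np.array([0,0,.145])+r*(np.cos(a)[...,None]*U+np.sin(a)[...,None]*Y)+h*N
def drawmodel(c,s,th):
    im=np.ascontiguousarray(c["img"][:,:,::-1]); im=cv2.resize(im,None,fx=4,fy=4,interpolation=cv2.INTER_CUBIC)
    def pl(P,col): cv2.polylines(im,[np.round(4*proj(c,stand2w(s,P))+1.5).astype(int)],False,col,1)
    t=np.linspace(0,2*np.pi,73)
    pl(wp(.14,t,0),(0,255,255)); pl(wp(.103,t,.012),(0,255,0))
    for k in range(5):
        a=th+np.radians(36+72*k); pl(np.array([wp(.024,a,.012),wp(.103,a,.012)]),(0,0,255))
    pl(np.array([wp(.078,np.array(th),0),wp(.103,np.array(th),0)]),(255,0,255))
    for d in(.01,-.01): pl(np.array([[0,0,.145]+.034*N+d*U+y*Y for y in(.16,-.16)]),(255,255,0))
    pl(np.array([wp(.146,np.array(0.),0)]*2),(0,0,255)); pl(np.array([wp(.13,np.array(0.),0),wp(.146,np.array(0.),0)]),(255,0,0))
    return im
E
python3 - <<'E'
from h import *
from scipy.optimize import least_squares as ls
c=load("top0.npz"); cr=lambda l:np.array(l)/3.5+[150,110]-.36
pl=cr([(113,127),(570,230),(505,550),(32,445)])
P=np.array([(.125,.18,.012),(.125,-.18,.012),(-.125,-.18,.012),(-.125,.18,.012)])
a=ls(lambda s:(proj(c,stand2w(s,P))-pl).ravel(),[.57,.05,-.2]); print(a.x,a.fun.round(1))
# bar centre ends: depth free, nut and tyre outline
nut=cr([(288,340)])
bar=[(33,290),(38,262)]; 
P2=np.array([[0,0,.145]+.043*N]); 
d=dict(c); 
b=ls(lambda s:np.r_[(proj(c,stand2w([s[0],s[1],a.x[2]],P2))-nut).ravel()],a.x[:2]); print("nut",b.x)
s=[b.x[0],b.x[1],a.x[2]]
st=cr([(365,420)])
f=ls(lambda t:(proj(c,stand2w(s,wp(.09,np.array(t[0]),0)))-st).ravel(),[-2.4]); print(f.x,f.fun)
im=drawmodel(c,s,f.x[0]); cv2.imwrite("pics/m0.png",im[430:1100,600:1330])
print(s)
E
```

```text
[ 0.58594932  0.04855058 -0.19972537] [-0.5 -0.7  1.  -1.   0.4  1.1 -0.8  0.4]
nut [0.58716929 0.04949666]
[-2.45052019] [-0.41193326 -0.98166638]
[np.float64(0.5871692892913418), np.float64(0.04949666479385378), np.float64(-0.19972536531679125)]
```

View pics/m0.png

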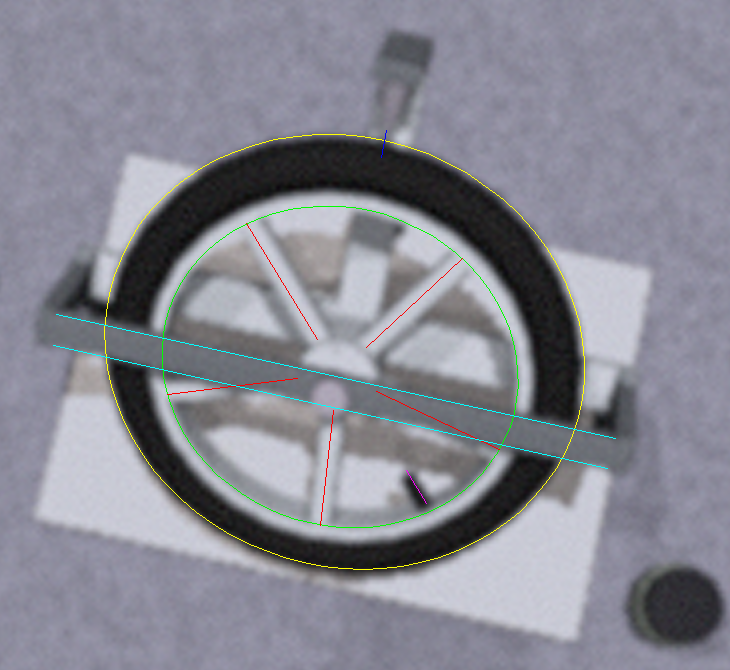

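```bash
cat >> h.py <<'E'
def tool(s,r,a,h,sgn=1,roll=0):
    P=stand2w(s,wp(r,np.array(a),h))[0]
    z=-N; x=sgn*(-np.sin(a)*U+np.cos(a)*Y); M=np.c_[x,np.cross(z,x),z]
    M=(R.from_euler('z',s[2])*R.from_matrix(M)).as_euler('xyz')
    return P.tolist(),M.tolist()
E
python3 - <<'E'
from h import *
from scipy.optimize import least_squares as ls
from bench import *
c=load("top0.npz"); s=np.array([.587,.0495,-.2])
v,u=np.mgrid[0:384,0:512]; z=c["range_z"]; p=np.stack([(u-c["cx"])/c["fx"]*z,(v-c["cy"])/c["fy"]*z,z],-1).reshape(-1,3)
W=R.from_euler('xyz',c["rotation"]).apply(p)+c["position"]; rgb=c["img"].reshape(-1,3).astype(int)
Rz=lambda s:R.from_euler('z',s[2]).inv().apply(W-[s[0],s[1],0])
q=Rz(s)-[0,0,.145]; h=q@N; uu=q@U
m=(abs(h-.034)<.007)&(abs(uu)<.02)&(abs(q[:,1])<.17)
B=W[m]; print("bar",m.sum(),B.mean(0)); d=np.linalg.svd(B-B.mean(0))[2][0]; print("dir",d,"yaw",np.arctan(-d[0]/d[1]), "ends",(((B-B.mean(0))@d).min()),(((B-B.mean(0))@d).max()), "h",h[m].mean())
m=(rgb.max(1)<45)&(abs(h)<.03)&(np.hypot(uu,q[:,1])<.17)&(np.hypot(uu,q[:,1])>.09)
T=W[m]; print("tyre n",m.sum())
def f(x):
    q=R.from_euler('z',x[2]).inv().apply(T-[x[0],x[1],0])-[0,0,.145+x[3]]; h=q@N; r=np.hypot(q@U,q[:,1])
    return np.hypot(h,r-.124)-.016
o=ls(f,[*s,0],loss='soft_l1',f_scale=.002); print("tyre",o.x,np.std(o.fun))
for sg in(1,-1):
    for r,a in((.066,-56),(.066,0),(.066,44),(.056,20)):
        J=ik(*tool(s,r,np.radians(a),-.004,sg)); print(sg,a,None if J is None else np.round(J,2))
E
```

```text
bar 1294 [0.56970614 0.05148888 0.17315614]
dir [-0.19974253 -0.97984782 -0.00108721] yaw -0.20109526559423566 ends -0.17133856155755464 0.16852148124848687 h 0.03301242268159435
tyre n 2605
tyre [ 0.58701681  0.04877943 -0.20243241 -0.00078247] 0.0023179065576761897
1 -56 [-0.2  -0.05  2.1   0.01  0.48  0.97]
1 0 [-0.09  0.02  2.   -0.13  0.52  0.2 ]
1 44 [ 0.01  0.04  2.   -0.24  0.51 -0.39]
1 20 [-0.05  0.02  2.01 -0.18  0.51 -0.07]
-1 -56 [-0.2  -0.05  2.1   0.01  0.48 -2.17]
-1 0 None
-1 44 None
-1 20 None
```

```bash
cat >> h.py <<'E'
s=np.array([.587,.049,-.201])
E
python3 - <<'E'
from h import *
from bench import *
d=np.radians
print(read_t()); set_gripper(0.0)
p=read_tcp_pos(); o=read_eef_rot()
move_linear([p[0],p[1],.38],rate=.3)
move_ptp(*tool(s,.066,d(-56),.13)); print(read_t(),read_tcp_pos(),read_q())
hit=move_linear(*tool(s,.066,d(-56),-.004),rate=.12,force_limit=12)
print("hit",hit,read_t(),read_wrist_force())
c=read_camera("top"); np.savez("t1.npz",**c); cv2.imwrite("pics/t1.png",cv2.resize(c["img"][90:290,130:350,::-1],(660,600),interpolation=cv2.INTER_CUBIC))
E
```

```text
0.1
3.8333 [0.53302025 0.00354232 0.27310815] [-0.20774227 -0.41688056  2.18438846  0.00456822  0.76266696  0.9693102 ]
hit False 5.1 [-0.46332382  0.46620959 -0.36874561]
```

View pics/t1.png

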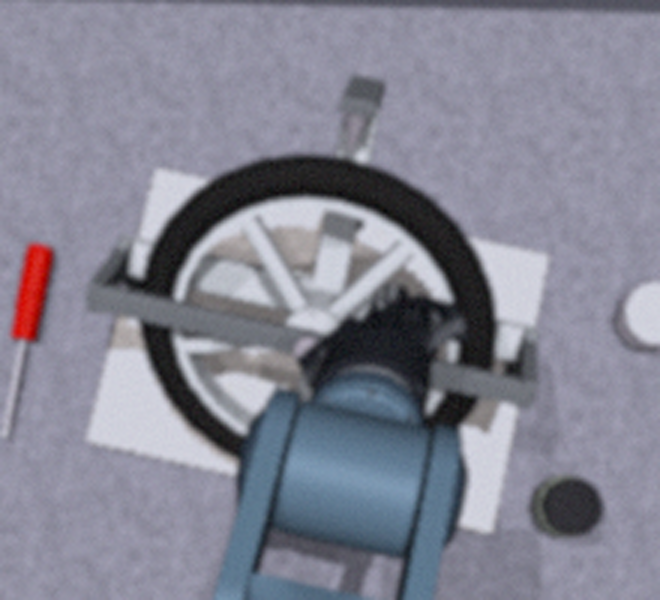

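```bash
python3 - <<'E'
from h import *
from bench import *
d=np.radians
for a in np.linspace(-56,44,9)[1:]:
    hit=move_linear(*tool(s,.066,d(a),-.004),rate=.06,force_limit=25)
    print(a.round(1),hit,read_wrist_force().round(1),round(read_t(),2))
    if hit: break
else:
    move_linear(*tool(s,.066,d(41),-.004),rate=.05)
    move_linear(*tool(s,.066,d(41),.13),rate=.2)
    c=read_camera("top"); np.savez("t2.npz",**c); 
    cv2.imwrite("pics/t2.png",drawmodel(c,s,d(-48))[430:1030,600:1330])
E
```

```text
-43.5 False [ 0.2  0.1 -0.4] 5.54
-31.0 False [ 0.5 -0.8  1.1] 5.93
-18.5 False [-0.2 -0.1  0. ] 6.33
-6.0 False [ 0.2 -0.7 -0.5] 6.72
6.5 False [-0.7 -0.2 -0.1] 7.11
19.0 False [0.2 0.2 0.3] 7.5
31.5 False [-0.   0.  -0.5] 7.89
44.0 False [0.2 0.3 0.5] 8.28
```

View pics/t2.png

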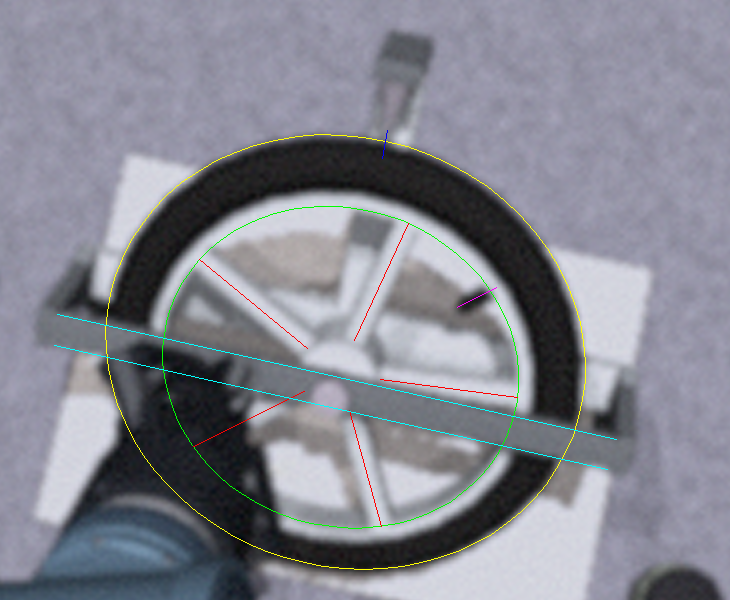

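```bash
python3 - <<'E'
from h import *
from bench import *
d=np.radians
move_linear(*tool(s,.056,d(-39),.10),rate=.2)
hit=move_linear(*tool(s,.056,d(-39),-.004),rate=.12,force_limit=12); print("down",hit,read_t())
if not hit:
  for a in [-28,-17,-6,5,12,16,17.3]:
    hit=move_linear(*tool(s,.056,d(a),-.004),rate=.05,force_limit=25)
    if hit: print("hit",a); break
  dwell(.3)
  print(read_tcp_pos(),read_t())
  move_linear(*tool(s,.056,d(14.5),-.004),rate=.05)
  move_linear(*tool(s,.056,d(14.5),.10),rate=.2)
  P,o=tool(s,.056,d(14.5),.10); move_linear([P[0]-.17,P[1],P[2]+.1],rate=.25)
  c=read_camera("top"); np.savez("t3.npz",**c)
  cv2.imwrite("pics/t3.png",drawmodel(c,s,0)[430:1030,600:1330]); print(read_t())
E
```

```text
down False 11.9667
[0.63552076 0.05591992 0.17244477] 14.5167
16.425
```

View pics/t3.png

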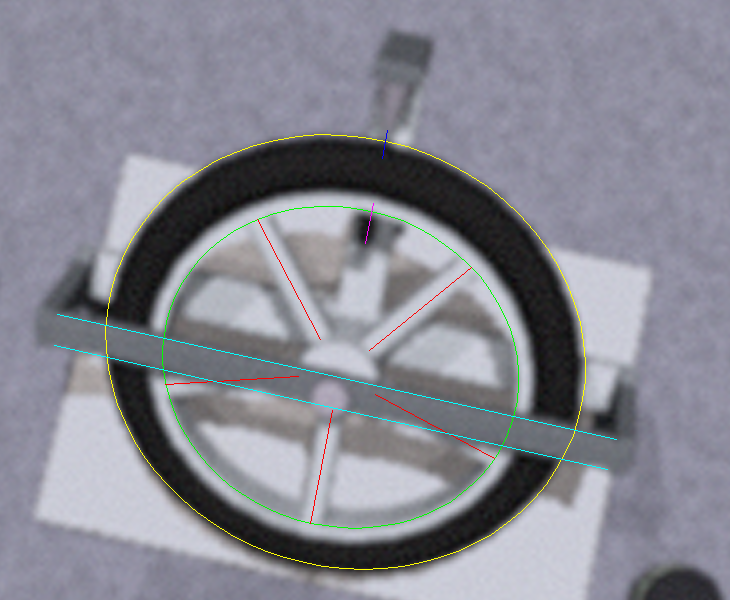

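```bash
python3 - <<'E'
from h import *
c=load("t3.npz"); v,u=np.mgrid[0:384,0:512]
k=np.array([368/4+150,228/4+107.5]); g=c["img"].max(2)
m=(g<75)&(abs(u-k[0])<6)&(abs(v-k[1]+0)<7)
P=np.array([w(c,a,b) for a,b in zip(u[m],v[m])]); q=R.from_euler('z',s[2]).inv().apply(P-[s[0],s[1],0])-[0,0,.145]
ok=abs(q@N)<.012; print(m.sum(),ok.sum(),"stem h,u,y mean",(q@N)[ok].mean(),(q@U)[ok].mean(),q[ok,1].mean(),np.ptp(q[ok,1]))
cv2.imwrite("pics/z.png",cv2.resize(c["img"][120:215,185:280,::-1],(570,570),interpolation=cv2.INTER_CUBIC))
E
```

```text
29 26 stem h,u,y mean 0.003903797560289938 0.08774235612325537 0.000496635976814168 0.009485178010904562
```

View pics/z.png

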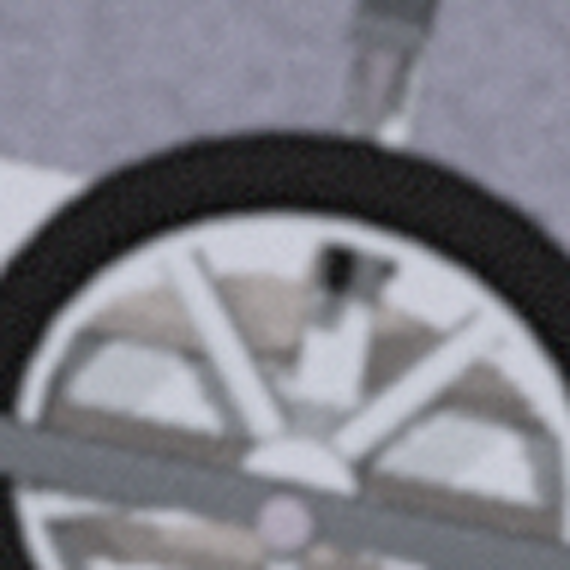

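```bash
python3 - <<'E'
from bench import *
print(read_tcp_pos(),read_wrist_force(),read_t()); job_done()
E
```

```text
[0.40738202 0.06520687 0.35618935] [-0.43397159  0.43005943 -0.45080873] 16.425
the job is handed in; nothing more can be done
```

The wheel's valve stem is now at the top, in line with the pointer, and the job was handed in at 16.4 s of the 54 s allowed.

- **What I did:** with the gripper shut, I turned the wheel about 140° counter-clockwise in two pushes on the spokes in its upper half. The first was about 92° on one spoke, the second about 48° on the next. I then lifted clear and drew the arm back towards the robot.
- **Stem position:** the last picture shows the stem at the top, in line with the pointer. Its depth points put it about 0.5 mm sideways of the hub-to-pointer line, against the 10 mm allowed. The camera calibration is only good to about 2 mm.
- **Forces:** the wrist readings I took stayed under about 1.5 N per axis, with only residual force after the retreat. No force limit tripped. The push readings were close to noise, so the proof that the fingers pushed is that the spokes moved.
- **Not checked:** I did not measure the wheel's speed or how far the screwdriver, spool and jar had moved. The arm stayed above them throughout.
- **Disagreement:** the overlaid wheel model sat a few millimetres off the picture in places, but the direct stem measurement did not show an angle error.

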